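Shut the centrifuge and start it

ROBOT

A 7-joint arm with a two-finger parallel gripper is mounted at the origin on the work surface. World frame = base frame: x ahead of the robot, y to its left, z up, the work surface at z = 0. Lengths are in mm, angles in rad, forces in N, time in s.
With the tool pointing down it reaches from about 400 to 850 mm from the base axis. Payload 4.4 kg.
Tool frame: the origin (TCP) lies midway between the tips of the shut fingers; the grasp point (between the pads) lies 19 mm behind it (arm.tcp_to_grasp is the distance from the TCP to the grasp point, in mm); z points along the fingers, y is the line along which they close (so a half turn about z gives the same grasp; the last joint's range is limited). The gripper opens to 94 mm and grips with 3 to 60 N. Pads are 16 mm wide; open, the fingers measure 119 mm over their backs; the gripper's body (75 mm by 177 mm) begins 78 mm behind the grasp point.
Start: joints at [-1.292, 0.628, 0.038, 1.517, -0.027, 0.996, -0.02], TCP at [219.682, 611.766, 205.478] pointing down, gripper open.
Joint ranges: [-3.06, 3.06], [-0.37, 2.12], [-1.25, 1.32], [0.18, 2.47], [-1.1, 4.24], [0.23, 1.98], [-2.94, 2.94]. Speed limits (rad/s): [2.57, 2.57, 3.14, 3.14, 3.14, 3.14, 3.14].

INTERFACE

Orientations are given as a unit quaternion [w, x, y, z].
In Python, from plant import arm, snapshot, close_job gives the robot as it stands. The module is installed in compiled form; this text tells all that it offers.
- The arm moves only by the shell command python3 -m jog 'ROWS' [OPENING]. ROWS is JSON, a list of rows, each a list of 4 numbers: the shift along the tool's x, y, z in m, then the turn about the tool's z in degrees. In form: [[dx, dy, dz, yaw], ...]. A call has exactly 5 rows; each row shifts and turns the commanded pose from where the row before left it, along the tool's axes as they then stand; what a row does not reach is not made up. A row lasts 1/12 s, in which the tool goes at most 41.7 mm and 7.16 degrees, less where a joint would pass 70% of its speed; a pose out of reach is approached as far as the arm can. A call is refused whole if a number of a shift passes 0.0417 or a number of a turn 7.16, either way. A call with a gripper value outside its range is refused whole. OPENING is the gripper's target within -1 to 1 (shut at 1, half-way at 0, fully open at -1), set as the call begins (- or left out, the last holds). The fingers move at their own pace and stop on an object; the grip force is fixed at half the most. Time passes only in rows, so rows that do not move let the fingers close, or fill a call up. It gives the time, the measured TCP pose, the force, the opening and the grip force at its end, in the units of the state.
- arm.state(): the state, without advancing time (a new reading comes with each control period).
- snapshot(name): name is "side" or "top"; returns a dict with "image" (480x640x3 uint8, red, green, blue), "fx", "fy", "cx", "cy" (pixels), "k1" (the pictures are not rectified: a ray, as slopes to the right and down, at radius r is drawn at 1 + k1 r^2 times it, then the intrinsics apply), "extrinsics" (4x4, takes a point from camera to world coordinates). Camera axes: x right, y down, z forward; pixel columns grow to the right and rows downward; lengths in mm; the calibration is good to about 2 mm. A picture is of the moment at which its call begins. There is no depth.
- close_job(): hands the job in; it is judged then, once.
The state is a dict: "time": time; "joint_positions": joint angles; "qd": joint speeds; "effort": joint torques, N m; "ee_pos": TCP position; "tool_rot": TCP orientation; "force": force on the tool from outside, world axes, zero at the start; "ft_torque": the same for the moment, N m; "width": finger opening in mm; "grip_force": force on a finger pad.
Only numpy, scipy, OpenCV 4.12 (cv2) and the standard library are available. Lean on these libraries where they do the work, as an engineer would, in place of code of your own. Each camera call takes 0.05 s, during which the arm holds its last target. There are 200 camera calls.

TASK

The bench centrifuge is loaded and its lid stands half open: push the lid gently down with the fingertips until it is fully shut, then press the green start button right down, lightly, with the fingertips and withdraw so that it springs back up. Do not press start before the lid is shut, do not press the red or yellow button, do not raise or slam the lid, and grasp nothing: the cup, tube rack, jar, bottle, tape and binder stay where they are.

Things in the scene. Friction and masses are not known exactly. Their poses are not given: they have to be found in the camera images.
- centrifuge: white bench centrifuge, fixed, 300 mm deep (its x) x 240 wide (its y) x 130 high. Origin: centre of its underside. Its x points from front to hinge side, away from the robot within 0.28 rad; z up. Front 100 mm (x -150 to -50): flat deck 100 mm high, three buttons along y, 65 mm apart, at x -100; which colour is where varies. Behind it: rotor chamber, rim 130 mm high, under the lid.
- lid (a joint): opening angle of the lid, rad: 0 fully shut, starts at 0.5 to 0.75. White rigid plate, 185 mm from hinge to front edge, 220 mm wide, 20 mm thick, hinged at the machine's far side, front edge rising. The stiff hinge keeps it where left; 2 to 6 N down on its upper face near the middle moves it. Shut, its upper face is level, 150 mm above the counter, on a firm stop.
- lid_hinge (a point): middle of the lid's hinge line, 140 mm behind the centrifuge's origin along its x and 130 mm above the counter, at the level of the lid's underside; its axes turn with the lid (y along the hinge).
- lid_front (a point): middle of the front edge of the lid's upper face; it moves with the lid, 185 mm from the hinge line along the lid and 20 mm above its underside.
- start (a joint): travel of the green start button, a push button 28 mm across in a round black housing 44 mm across, standing on the control deck. 0 is up, 0.006 m is fully down; a spring brings it back up by itself. It starts to move at about 1.4 N and is fully down at about 4.5 N.
- start_top (a point): centre of the top face of the green button, 22 mm above the deck (10 mm above its own housing) when up; it moves with the button.
- stop (a joint): travel of the red stop button, a push button 28 mm across in a round black housing 44 mm across, standing on the control deck. 0 is up, 0.006 m is fully down; a spring brings it back up by itself. It starts to move at about 1.4 N and is fully down at about 4.5 N.
- stop_top (a point): centre of the top face of the red button, 22 mm above the deck (10 mm above its own housing) when up; it moves with the button.
- pulse (a joint): travel of the yellow pulse button, a push button 28 mm across in a round black housing 44 mm across, standing on the control deck. 0 is up, 0.006 m is fully down; a spring brings it back up by itself. It starts to move at about 1.4 N and is fully down at about 4.5 N.
- pulse_top (a point): centre of the top face of the yellow button, 22 mm above the deck (10 mm above its own housing) when up; it moves with the button.
- cup: white open plastic cup, 74 mm across, 85 mm high; loose on the counter, to be left alone. Origin: centre of its underside, z up.
- tube_rack: green rack 160 x 70 mm with capped sample tubes standing in it, 98 mm high in all; loose on the counter, to be left alone. Origin: centre of its underside, z up.
- pill_jar: white jar with an orange cap, 60 mm across, 85 mm high; loose on the counter, to be left alone. Origin: centre of its underside, z up.
- amber_bottle: amber glass bottle, 46 mm across, 110 mm high; loose on the counter, to be left alone. Origin: centre of its underside, z up.
- tape_roll: blue roll of tape lying flat, 70 mm across, 25 mm high; loose on the counter, to be left alone. Origin: centre of its underside, z up.
- binder: blue binder lying flat, 304 x 200 x 25 mm; loose on the counter, to be left alone. Origin: centre of its underside, z up.

How it is judged (in metres and radians):
On the way, in this order (a step that is already met when the one before it is completed fails the run):
1. the lid is fully shut, no button pressed (value of joint lid below 0.035 rad and value of joint each of start, stop, pulse below 0.0015 m), for 0.2 s.
2. the green start button is pressed down with the lid shut (value of joint start above 0.0042 m and value of joint lid below 0.035 rad), for 0.05 s.
At the end, for the whole second after the job is handed in: The lid is shut (under 0.035 rad, about 6 mm at its front edge), all three buttons are up (within 1.5 mm), and the cup, rack, jar, bottle, tape and binder stand upright and still within 20 mm of where they were (all of step 1 and distance of each of cup, tube_rack, pill_jar, amber_bottle, tape_roll, binder from where it was at the start of the episode below 0.02 m and angle between each of cup, tube_rack, pill_jar, amber_bottle, tape_roll, binder's own z axis and vertical below 0.2 rad and linear speed of each of cup, tube_rack, pill_jar, amber_bottle, tape_roll, binder below 0.02 m/s); the robot touches nothing.
It fails at once if the red or the yellow button is pressed (over 2 mm) (value of joint any of stop, pulse above 0.002 m).
It fails at once if start is pressed (over 2 mm) while the lid is not shut (value of joint start above 0.002 m and value of joint lid above 0.05 rad).
It fails at once if the lid is raised further open (over 0.85 rad) or slammed (faster than 3 rad/s) (value of joint lid above 0.85 rad or velocity of joint lid below -3 rad/s).
It fails at once if something is pressed with more than 45 N (contact force between any of the fingers, the arm and anything else above 45 N).
It fails at once if a bystander is lifted, knocked over or pushed away (20 mm) (distance of any of cup, tube_rack, pill_jar, amber_bottle, tape_roll, binder from where it was at the start of the episode above 0.02 m or angle between any of cup, tube_rack, pill_jar, amber_bottle, tape_roll, binder's own z axis and vertical above 0.3 rad).
It also fails if it takes over 38 s, if anything falls off the work surface, if the arm or the gripper's body presses on something with over 40 N, if the wrist force passes 120 N, or if a joint passes its speed limit or range.

## Working session

There is one attempt and no reset: what is moved stays moved. The work goes in short steps, Python scripts to look and compute and a shell command to move; the robot and the scene stay as the last step left them, time stands still between calls to the robot, and variables do not carry over. Pictures are saved under pics/ and viewed, at most 10 in all, crops included, and the job is handed in when it is done.

```bash
mkdir -p pics; python3 - <<'E'
from plant import arm, snapshot
import cv2,pickle
for n in("side","top"):
    s=snapshot(n); pickle.dump(s,open(n+'.pkl','wb')); cv2.imwrite(f'pics/{n}0.png',s["image"][:,:,::-1])
    print(n,s["fx"],s["cx"],s["cy"],s["k1"],s["extrinsics"])
s=arm.state();print(s["time"],s["ee_pos"],s["tool_rot"],s["force"],s["width"])
E
```

```text
side 472.7499330667905 316.8868249679552 237.61077482799823 -0.0346782164520165 [[-6.86836633e-01 -5.50299678e-01  4.74790168e-01  1.59752317e+02]
 [-7.26807607e-01  5.17802403e-01 -4.51255331e-01  3.71632755e+02]
 [ 2.47817303e-03 -6.55019798e-01 -7.55607651e-01  7.67891628e+02]
 [ 0.00000000e+00  0.00000000e+00  0.00000000e+00  1.00000000e+00]]
top 489.28605658520866 313.1844596811268 236.87667045191134 0.005018684174896358 [[-1.63592904e-02 -9.74662367e-01  2.23082148e-01  3.47559570e+02]
 [-9.99857690e-01  1.50274775e-02 -7.66643810e-03 -7.03791456e+00]
 [ 4.11982674e-03 -2.23175818e-01 -9.74769502e-01  1.12432438e+03]
 [ 0.00000000e+00  0.00000000e+00  0.00000000e+00  1.00000000e+00]]
0.1 [219.48264682 611.18832524 204.63919801] [-1.37449647e-04  1.71570245e-01  9.85171517e-01 -8.45649808e-04] [-1.25035171 -0.32735284 -0.18503874] 93.75300114843037
```

View pics/top0.png

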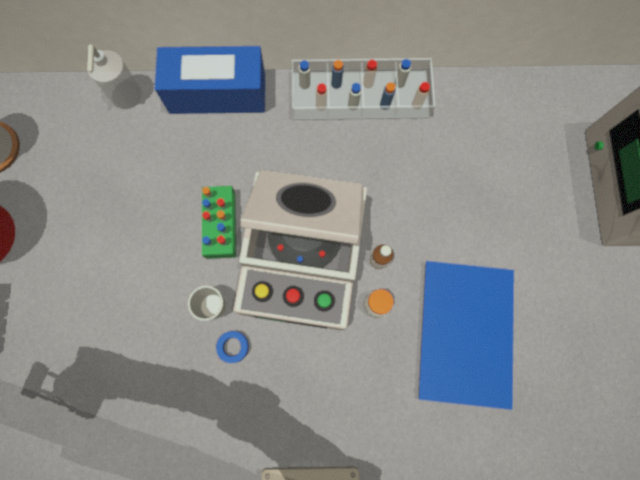

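View pics/side0.png

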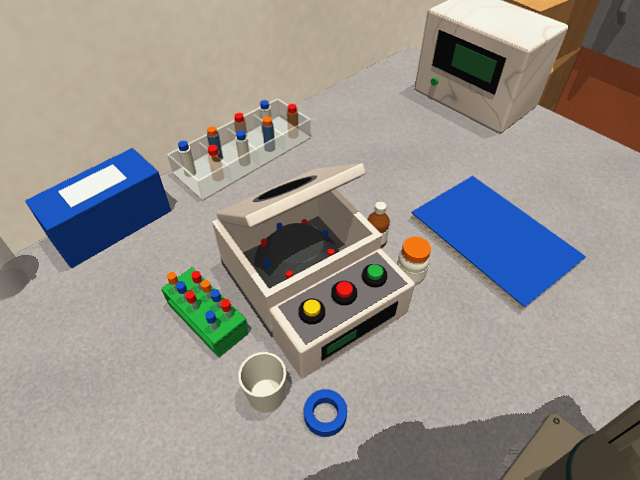

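The top view shows yellow at (262,291), red at (293,296) and green at (324,300). The lid's front edge runs from about (242,232) to (360,241). The jar (380,302) and bottle (382,256) stand to the right of the machine.

```bash
cat >h.py <<'E'
import numpy as np,cv2,pickle
def ray(s,u,v):
    K=np.array([[s["fx"],0,s["cx"]],[0,s["fy"],s["cy"]],[0,0,1]])
    p=np.array([(u-s["cx"])/s["fx"],(v-s["cy"])/s["fy"]]);q=p.copy()
    for _ in range(8): q=p/(1+s["k1"]*q@q)
    E=s["extrinsics"];return E[:3,3],E[:3,:3]@np.r_[q,1]
def onz(s,uv,z):
    o,d=ray(s,*uv);return o+d*(z-o[2])/d[2]
def blob(s,col,near):
    hsv=cv2.cvtColor(s["image"],cv2.COLOR_RGB2HSV)
    lo,hi={'g':(45,85),'y':(20,35),'r':(0,8)}[col]
    m=cv2.inRange(hsv,(lo,120,60),(hi,255,255))
    if col=='r': m|=cv2.inRange(hsv,(172,120,60),(180,255,255))
    n,_,st,c=cv2.connectedComponentsWithStats(m)
    k=[i for i in range(1,n) if st[i,4]>40]
    return c[min(k,key=lambda i:np.hypot(*(c[i]-near)))]
E
python3 - <<'E'
from h import *
T,S=[pickle.load(open(n+'.pkl','rb')) for n in('top','side')]
P={}
for c,a,b in(('y',(262,291),(312,308)),('r',(293,296),(344,289)),('g',(324,300),(375,272))):
    pa,pb=[blob(T,c,a),blob(S,c,b)]
    P[c]=(onz(T,pa,121)+onz(S,pb,121))/2
    print(c,pa,pb,onz(T,pa,121),onz(S,pb,121))
y=P['y']-P['g'];y[2]=0;y/=np.linalg.norm(y);x=np.array([y[1],-y[0],0]);yaw=np.arctan2(x[1],x[0])
m=(P['y']+P['r']+P['g'])/3;O=m+100*x;O[2]=0;H=O+140*x+np.r_[0,0,130]
print('yaw',yaw,'O',O,'H',H,'spacing',np.linalg.norm(P['y']-P['g']))
for uv in((301,237),(301,233),(301,241)):
    o,d=ray(T,*uv)
    best=min(np.arange(.4,.85,.005),key=lambda a:(lambda p:np.linalg.norm(np.cross(p-o,d))*1.)(H+x*(-185*np.cos(a)-20*np.sin(a))*1+np.r_[0,0,185*np.sin(a)+20*np.cos(a)]))
    print(uv,best)
# two-view right/left corners
for a,b in(((360,239),(364,167)),((242,233),(221,219))):
    o1,d1=ray(T,*a);o2,d2=ray(S,*b)
    t=np.linalg.lstsq(np.c_[d1,-d2],o2-o1,rcond=None)[0];print(o1+d1*t[0],o2+d2*t[1])
for n,uv,z in(('jar',(380,302),85),('bottle',(385,251),110),('cup',(206,303),42)):print(n,onz(T,uv,z))
E
```

```text
y [261.39534884 290.48255814] [311.52208835 307.55823293] [466.03554124  93.12721384 121.        ] [464.07379756  93.69686163 121.        ]
r [292.5862069  295.21264368] [344.03361345 288.92436975] [455.32454298  29.24058561 121.        ] [453.66835497  29.81202497 121.        ]
g [323.93706294 299.93706294] [374.74641148 271.5645933 ] [444.66493571 -34.73564593 121.        ] [442.82907942 -33.93775251 121.        ]
yaw -0.1652721021870549 O [553.07007119  13.08180812   0.        ] H [691.16237875  -9.95109429 130.        ] spacing 129.51353692706056
(301, 237) 0.7450000000000003
(301, 233) 0.8000000000000004
(301, 241) 0.6950000000000003
[541.61820385 -99.26309993 253.2483502 ] [542.1430958  -98.92531968 253.32952333]
[554.3458461  115.04264213 260.93874299] [589.31436398 152.77724187 274.64949988]
jar [ 441.9212122  -154.23363097   85.        ]
bottle [ 546.73105487 -166.30377406  110.        ]
cup [449.77459445 222.51005622  42.        ]
```

```bash
python3 -m jog '[[-0.01,-0.008,-0.022,0],[-0.01,-0.008,-0.022,0],[-0.01,-0.008,-0.022,0],[-0.02,-0.016,-0.022,0],[-0.02,-0.016,-0.022,0]]' 1; python3 -m jog '[[-0.03,-0.0235,0,0],[-0.03,-0.0235,0,0],[-0.03,-0.0235,0,0],[-0.03,-0.0235,0,0],[-0.03,-0.0235,0,0]]'; python3 -m jog '[[-0.03,-0.0235,0,0],[-0.03,-0.0235,0,0],[-0.03,-0.0235,0,0],[-0.03,-0.0235,0,0],[-0.03,-0.0235,0,0]]'
```

```text
time: 0.52
ee_pos: [266.3, 534.7, 315.8]
tool_rot: [-0.0, 0.171, 0.985, -0.001]
force: [0.6, -0.1, 0.1]
width: 64.2
grip_force: 0.0
time: 0.93
ee_pos: [368.5, 372.2, 315.3]
tool_rot: [-0.0, 0.171, 0.985, -0.0]
force: [0.7, -0.6, 0.1]
width: 30.5
grip_force: 0.0
time: 1.35
ee_pos: [469.9, 211.0, 315.3]
tool_rot: [-0.0, 0.171, 0.985, -0.0]
force: [0.1, 0.4, 0.1]
width: 0.7
grip_force: 0.0
```

```bash
python3 -m jog '[[-0.031,-0.024,0,0],[-0.031,-0.024,0,0],[-0.031,-0.024,0,0],[-0.031,-0.024,0,0],[-0.03,-0.024,0,0]]'; python3 -m jog '[[-0.026,-0.019,0,0],[-0.014,-0.010,0,0],[0,0,0.01,0],[0,0,0.01,0],[0,0,0.01,0]]'; python3 - <<'E'
from plant import snapshot
import cv2
a=snapshot("side");cv2.imwrite('pics/s1.png',a["image"][120:360,150:500,::-1].repeat(2,0).repeat(2,1))
E
```

```text
time: 1.77
ee_pos: [574.4, 46.0, 315.2]
tool_rot: [-0.0, 0.172, 0.985, -0.0]
force: [-0.2, 0.6, -0.3]
width: 0.4
grip_force: 0.0
time: 2.18
ee_pos: [600.6, 8.8, 283.8]
tool_rot: [-0.001, 0.171, 0.985, 0.0]
force: [0.2, 0.5, -0.6]
width: 0.7
grip_force: 0.0
```

View pics/s1.png

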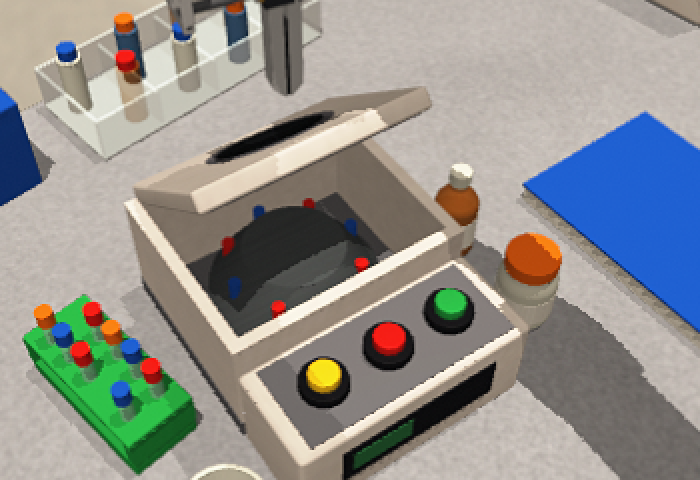

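The shut fingertips (crop 285,90) are above the middle of the lid, which has not moved. I'll lower them slowly.

```bash
python3 -m jog '[[0,0,0.008,0],[0,0,0.008,0],[0,0,0.008,0],[0,0,0.005,0],[0,0,0.005,0]]'|grep -E "ee|for"; python3 -m jog '[[0,0,0.005,0],[0,0,0.005,0],[0,0,0.005,0],[0,0,0.005,0],[0,0,0.005,0]]'|grep -E "ee|for"; python3 -m jog '[[0,0,0.005,0],[0,0,0.005,0],[0,0,0.005,0],[0,0,0.005,0],[0,0,0.005,0]]'|grep -E "ee|for"
```

```text
ee_pos: [601.5, 7.3, 250.8]
force: [0.4, 0.4, -0.3]
grip_force: 0.0
ee_pos: [602.4, 6.9, 226.7]
force: [0.4, -0.1, 4.0]
grip_force: 1.6
ee_pos: [601.5, 7.0, 200.9]
force: [-0.4, 0.1, 3.7]
grip_force: 1.7
```

```bash
python3 -m jog '[[0,0,0.005,0],[0,0,0.005,0],[0,0,0.005,0],[0,0,0.005,0],[0,0,0.005,0]]'|grep -E "ee|for"; python3 -m jog '[[0,0,0.005,0],[0,0,0.005,0],[0,0,0.004,0],[0,0,0.003,0],[0,0,0.001,0]]'|grep -E "ee|for"
```

```text
ee_pos: [601.3, 7.1, 175.8]
force: [-2.2, -0.2, 4.6]
grip_force: 1.8
ee_pos: [601.1, 7.1, 157.7]
force: [-2.7, 0.2, 3.6]
grip_force: 1.8
```

```bash
python3 -m jog '[[0,0,0.002,0],[0,0,0.002,0],[0,0,0.001,0],[0,0,0.001,0],[0,0,0.001,0]]'|grep -E "ee|for"; python3 -m jog '[[0,0,0.0005,0],[0,0,0.0005,0],[0,0,0,0],[0,0,0,0],[0,0,0,0]]'|grep -E "ee|for"
```

```text
ee_pos: [601.7, 7.0, 151.4]
force: [-3.3, 1.4, 4.0]
grip_force: 1.9
ee_pos: [601.6, 7.0, 150.8]
force: [-3.6, 0.2, 6.1]
grip_force: 3.0
```

```bash
python3 -m jog '[[0,0,0.0005,0],[0,0,0.0005,0],[0,0,0,0],[0,0,0,0],[0,0,0,0]]'|grep -E "ee|for"; python3 -m jog '[[0,0,0.0005,0],[0,0,0,0],[0,0,0,0],[0,0,0,0],[0,0,0,0]]'|grep -E "ee|for"
```

```text
ee_pos: [601.6, 7.0, 150.7]
force: [-5.5, 0.9, 12.0]
grip_force: 6.0
ee_pos: [601.7, 7.0, 150.7]
force: [-6.4, 0.6, 15.5]
grip_force: 7.5
```

The lid is on its stop: the force climbs and the height stays the same. I'll rise and move over the green button.

```bash
python3 -m jog '[[0,0,-0.005,0],[0,0,-0.01,0],[0,0,-0.015,0],[0.01,-0.007,-0.01,0],[0.015,-0.01,0,0]]'|grep -E "ee|for"; python3 -m jog '[[0.025,-0.017,0,0],[0.025,-0.017,0,0],[0.025,-0.017,0,0],[0.025,-0.017,0,0],[0.01,-0.007,0,0]]'|grep -E "ee|for";python3 -m jog '[[0,0,0,0],[0,0,0.010,0],[0,0,0.01,0],[0,0,0.01,0],[0,0,0.005,0]]'|grep -E "ee|for"
python3 - <<'E'
from plant import snapshot
from h import *
import cv2
s=snapshot("side");t=snapshot("top")
cv2.imwrite('pics/s2.png',np.hstack([cv2.resize(x["image"][a:a+200,b:b+200,::-1],(400,400)) for x,a,b in((s,150,220),(t,150,220))]))
E
```

```text
ee_pos: [576.1, -0.4, 191.3]
force: [0.1, -1.1, -0.6]
grip_force: 0.0
ee_pos: [440.1, -35.2, 189.2]
force: [-0.2, 0.3, -0.3]
grip_force: 0.0
ee_pos: [445.5, -33.6, 153.4]
force: [0.8, 0.2, -0.6]
grip_force: 0.0
```

View pics/s2.png

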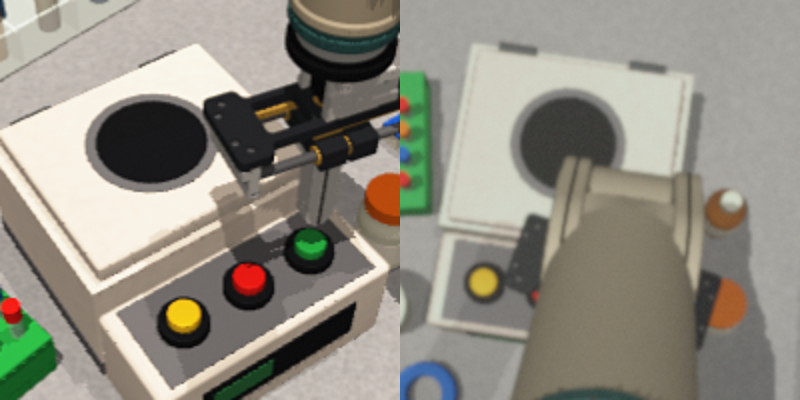

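The lid is shut level, and the fingertips stand over the green button (left crop 311,220). Now I'll press it.

```bash
python3 -m jog '[[0,0,0.008,0],[0,0,0.008,0],[0,0,0.006,0],[0,0,0.004,0],[0,0,0.002,0]]'|grep -E "ee|for"; python3 -m jog '[[0,0,0.002,0],[0,0,0.002,0],[0,0,0.001,0],[0,0,0.001,0],[0,0,0,0]]'|grep -E "ee|for"
```

```text
ee_pos: [443.3, -33.9, 125.2]
force: [0.2, 0.4, -0.8]
grip_force: 0.0
ee_pos: [443.7, -34.0, 120.1]
force: [-1.6, -0.3, 2.3]
grip_force: 1.2
```

```bash
python3 -m jog '[[0,0,0.001,0],[0,0,0.001,0],[0,0,0.001,0],[0,0,0,0],[0,0,0,0]]'|grep -E "ee|for"; python3 -m jog '[[0,0,0.001,0],[0,0,0.0005,0],[0,0,0.0005,0],[0,0,0,0],[0,0,0,0]]'|grep -E "ee|for"
```

```text
ee_pos: [443.7, -34.0, 117.0]
force: [-0.5, -0.5, 3.4]
grip_force: 2.0
ee_pos: [443.8, -34.0, 116.0]
force: [-3.4, 0.2, 17.5]
grip_force: 8.6
```

It is fully down: 17.5 N at 116 mm. I'll withdraw.

```bash
python3 -m jog '[[0,0,-0.003,0],[0,0,-0.006,0],[0,0,-0.015,0],[0,0,-0.02,0],[0,0,-0.02,0]]'|grep -E "ee|for"; python3 -m jog '[[0,0,-0.015,0],[0,0,-0.005,0],[0,0,0,0],[0,0,0,0],[0,0,0,0]]'|grep -E "tim|ee|for"
python3 - <<'E'
from plant import snapshot
import cv2
s=snapshot("side");cv2.imwrite('pics/s3.png',s["image"][:,:,::-1])
E
```

```text
ee_pos: [442.9, -33.9, 179.3]
force: [1.5, 0.2, 0.1]
grip_force: 0.0
time: 9.83
ee_pos: [442.8, -33.8, 198.0]
force: [-0.0, -0.1, -0.3]
grip_force: 0.0
```

View pics/s3.png

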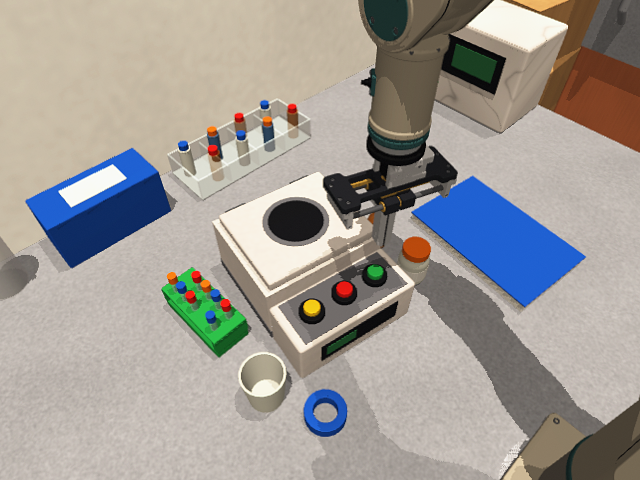

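The lid is shut, the green button at (375,272) is back up, and everything else looks where it was (the bottle is hidden behind the gripper).

```bash
python3 -c "from plant import close_job; print(close_job())"
```

```text
the job is handed in; nothing more can be done
None
```

The lid is fully shut, the green start button was pressed right down and has sprung back up, and the job is handed in at about 10 s of robot time; no verdict came back.

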